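# Wedge the ring slide home in the camera stand and seat the ball vise

## Robot

A 6-joint arm with a two-finger parallel gripper is mounted at the origin on a cart in front of the work surface, level with it; the furniture and walls round the work are solid. World frame = base frame: x ahead of the robot, y to its left, z up, the work surface at z = 0. Lengths are in m, angles in rad, forces in N, time in s.
With the tool pointing down it reaches from about 0.35 to 0.875 m from the base axis. Payload 15.5 kg.
Tool frame: the origin (TCP) lies midway between the tips of the shut fingers; the grasp point (between the pads) lies 19 mm behind it; z points along the fingers, y is the line along which they close (so a half turn about z gives the same grasp; the last joint's range is limited). The gripper opens to 85 mm and grips with 20 to 120 N. Pads are 22 mm wide; open, the fingers measure 114 mm over their backs; the gripper's body (76 mm by 85 mm) begins 54 mm behind the grasp point. The pads swing forward as they close: fully open they stand 13 mm farther back than shut.
Start: joints at [-1.284, 0.494, 1.345, -0, 1.302, -0.096], TCP at [0.233, -0.58, 0.231] pointing down, gripper open.
Joint ranges: [-2.91, 2.91], [-0.82, 2.16], [0.22, 2.67], [-1.22, 4.37], [0.12, 2.79], [-3.08, 3.08]. Speed limits (rad/s): [1.89, 1.89, 2.57, 3.01, 3.01, 3.01].

## Interface

Orientations are given as a unit quaternion [x, y, z, w].
In Python, from bench import monitor, get_image, camera_info, manip, outline_of gives the robot as it stands.
- The arm moves only by the tool move_arm, never from a script. Its arguments are lists of equal length, an entry for each row: "claw": the opening in per cent of the stroke, from 0 (shut) to 100 (fully open); "translation": the shift along the tool's x, y, z in units of 40 mm (1.0 is 40 mm), a list of three; "twist": the turn, a rotation vector about the tool's x, y, z in units of 5 degrees (1.0 is 5 degrees), a list of three. In form: {"claw": [claw, ...], "translation": [[dx, dy, dz], ...], "twist": [[ax, ay, az], ...]}. A call has 1 to 12 rows; each row is the pose to reach, as a shift and turn from the pose commanded when the call began, along the tool's axes at that moment; what a row does not reach only later rows make up. A row lasts 1/12 s, in which the tool goes at most 41.7 mm and 7.16 degrees, less where a joint would pass 70% of its speed; a pose out of reach is approached as far as the arm can. A call with a gripper value outside its range is refused whole. The fingers move at their own pace and stop on an object; "force" is the grip in N (left out, the last holds). Time passes only in rows, so rows that repeat a pose let the fingers close. It gives the time, the measured TCP pose, the force, the opening and the grip force at its end, in the units of the state.
- monitor.read_state(): the state, without advancing time (a new reading comes with each control period).
- get_image(name): name is "scene" or "top" or "wrist"; returns (picture, depth): 480x640x3 uint8, blue, green, red; 480x640 float32, m along the optical axis (not along the pixel's ray), 0 where there is no reading.
- camera_info(name): a dict with "mtx" (3x3 intrinsics, pixels), "dist_coeffs" ([k1, k2, p1, p2, k3] as OpenCV has them; the pictures are not rectified), "rvec" (rotation vector, rad) and "tvec" (3), from world to camera coordinates, as OpenCV has them. Camera axes: x right, y down, z forward; pixel columns grow to the right and rows downward; lengths in m; the calibration is good to about 2 mm. A picture is of the moment at which its call begins: read the wrist's pose just before it. camera_info takes no time and is no camera call; for the wrist camera it gives the pose at the moment of the call.
- manip.hand_in(): hands the job in; it is judged then, once.
Trained networks look in the newest picture that a camera, given by its name, has taken for a name from the list of things; names that differ only in an ending like _2 or _b are one class to them, and where a whole thing is asked for, a point or a joint stands for the part that bears it (a point fixed in the world has none). Each returns a list of dicts, best first, with "p" (0 to 1); they miss things now and then, are a little off and sometimes report something else, mostly with a low value. They report only what shows in the picture. A call takes as long as a camera call.
- outline_of(camera, target): "region" (480x640 bool, what is visible of it) and "position" ([column, row] in pixels, amid what is visible of it).
The state is a dict: "time": time; "joint_pos": joint angles; "qvel": joint speeds; "tau": joint torques, N m; "position": TCP position; "tool_rot": TCP orientation; "contact_force": force on the tool from outside, world axes, zero at the start; "wrist_torque": the same for the moment, N m; "opening": finger opening in m; "grip_force": force on a finger pad.
Only numpy, scipy, OpenCV 4.12 (cv2) and the standard library are available. Lean on these libraries where they do the work, as an engineer would, in place of code of your own. Each camera call takes 0.05 s, during which the arm holds its last target. There are 200 camera calls.

## Task

Make the side-view camera stand ready for inspection: slide the red dovetailed slide, narrow end first, along the stand's tapered way until it wedges tight, and let go of it there. Then move the ball vise from the yellow tape roll to the slide's black ring, so that its round bottom sits centred and upright in the ring with the slide still wedged, and leave the tools, markers and notebook on the bench alone.

Things in the scene. Friction and masses are not known exactly. Their poses are not given: they have to be found in the camera images.
- stand: fixed camera stand: dark grey bed plate 270 x 120 x 12 mm, x from -125 to +145 mm; origin at bench level under the middle of the tapered way; its x axis runs along the way from the open mouth to the narrow end, z up. Bed top 12 mm above the bench. A small camera on a post, up to 130 mm high, stands at x = 85 to 160 mm
- way_mouth (a point): middle of the way's mouth, on the bed's top, x = -50 mm in the stand's frame, axes as the stand's. From here two aluminium gibs, 12 mm high, run 100 mm to x = +50 mm, outer sides at y = -54 and +54 mm, closing in by 7 degrees a side, inner flanks undercut by 30 degrees. Gap at their tops: 49 mm at the mouth, 24 mm at the far end; on the bed 14 mm more. No end stop
- apron (a point): middle of the bare flat bed before the mouth (x = -125 to -50 mm in the stand's frame), on the bed's top at x = -88 mm, axes as the stand's: the slide can be set down here, in line with the way, and pushed in
- slide_tab (a point): grip point of the loose red slide (100 mm long, 0.2 to 0.35 kg): in the middle of its black upright tab, 26 mm along the slide, 14 mm thick, from 18 to 59 mm above the slide's underside; this point is 45 mm above it. x runs along the slide to its narrow nose (84 mm ahead of this point), y across the tab's 14 mm, z up. The tail end is 16 mm behind this point, the tab's back 13 mm
- slide_mid (a point): mid-length of the slide, 9 mm above its underside, 34 mm ahead of slide_tab; axes as slide_tab. The 12 mm high dovetail foot has the way's taper: underside 62 mm wide at the tail, 38 mm at the nose. Wedged tight, this point is over the stand's origin to 1 mm; s short of that, the play a side is 0.12 s. A push of 15 to 20 N jams it for good; it may first stick on one gib some mm short: push again
- ring_seat (a point): where the centre of the ball vise's ball belongs: on the slide's axis, 54 mm ahead of slide_tab and 54 mm above the slide's underside; axes as the slide's. The black ring below it has 60 mm outside diameter, a rim 36 mm above the slide's underside and a 45 degree conical seat inside
- ball_centre (a point): centre of the 64 mm steel ball of the loose ball vise (0.4 to 0.7 kg, weighted at the bottom), which stands in the roll of yellow tape. Lowest point of the ball 32 mm below. On the ball sits a flat-sided jaw block, from 20 to 48 mm above this point; z is up through it. A small green board lies on the jaws, its top 53 mm above this point
- vise_jaws (a point): middle of the vise's jaw block, 36 mm above ball_centre, axes as ball_centre's: the block is 48 mm along x (a screw end sticks out 8 mm more at +x), 40 mm across y between two flat sides to grip, 28 mm high; the round ball bulges out below the block
- tape: loose roll of yellow tape in which the ball vise is parked, 68 mm diameter, 19 mm high, origin at the centre of its underside; may be shifted
- driver_red: red screwdriver, 175 mm long along its x, 22 mm thick, lying on the bench beside the stand; to be left alone
- marker_green: green marker pen, 128 mm long, lying on the bench; to be left alone
- marker_red: red marker pen, 128 mm long, lying on the bench; to be left alone
- notebook: dark blue notebook, 148 x 105 x 13 mm, lying on the bench; to be left alone
- tweezers: steel tweezers, 130 mm long, lying on the bench; to be left alone

How it is judged:
By the outcome, as a careful person would: the job done as asked, in the order asked, and still so for the second after the job is handed in, with the robot touching nothing.
It also fails if it takes over 72 s, if anything falls off the work surface, if the arm or the gripper's body presses on something with over 40 N, if the wrist force passes 120 N, or if a joint passes its speed limit or range.

## Working session

There is one attempt and no reset: what is moved stays moved. The work goes in short steps, Python scripts to look and compute and a tool call to move; the robot and the scene stay as the last step left them, time stands still between calls to the robot, and variables do not carry over. Pictures are saved under pics/ and viewed, at most 10 in all, crops included, and the job is handed in when it is done.

Besides the shell and the picture viewer there is one more tool, called after "Emit:" by a JSON object that holds its "fn" and its "kwargs", one argument or row to a line. move_arm: Moves the arm, as the interface text tells. Its arguments: {"type":"object","properties":{"claw":{"type":"array"},"translation":{"type":"array"},"twist":{"type":"array"},"force":{"type":"number"}},"required":["claw","translation","twist"]}

```bash
mkdir -p pics; ls; cat > h.py <<'E'
import numpy as np, cv2
from bench import monitor, get_image, camera_info, manip, outline_of
from scipy.spatial.transform import Rotation as R
def cam(n):
    c=camera_info(n); K=np.array(c["mtx"],float); d=np.array(c["dist_coeffs"],float)
    return K,d,cv2.Rodrigues(np.array(c["rvec"],float))[0],np.array(c["tvec"],float).ravel()
def world(n,px,z,C=None):  # pixels, optical depth -> world
    K,d,Rm,t=C or cam(n); px=np.asarray(px,float).reshape(-1,1,2)
    u=cv2.undistortPoints(px,K,d).reshape(-1,2); z=np.asarray(z).reshape(-1,1)
    return (np.hstack([u*z,z])-t)@Rm
def cloud(n,depth,mask,C=None):
    v,u=np.nonzero(mask&(depth>0)); return world(n,np.c_[u,v],depth[v,u],C)
E
python3 - <<'E'
from h import *
s=monitor.read_state(); print(s["time"],s["position"],s["tool_rot"],s["contact_force"])
for n in("scene","top"):
    im,d=get_image(n); cv2.imwrite(f"pics/{n}0.png",im); np.save(f"{n}0.npy",d)
    K,dd,Rm,t=cam(n); print(n,-Rm.T@t,Rm[2],K[0,0],(d>0).mean())
    for o in("stand","slide_tab","ball_centre","tape","driver_red"):
        r=outline_of(n,o)
        for k,q in enumerate(r[:2]):
            P=cloud(n,d,q["region"]); print(o,round(q["p"],2),np.round(q["position"]),q["region"].sum(),np.round(np.percentile(P,[2,50,98],axis=0),3).tolist() if len(P) else None)
            if k==0: np.save(f"m_{n}_{o}.npy",q["region"])
E
```

```text
pics
0.0 [ 0.23277696 -0.57963741  0.23068337] [ 9.81832468e-01  1.89748789e-01 -5.71710078e-05 -6.31164747e-04] [ 0.35697593 -0.13670037  0.22575161]
scene [-0.01937332  0.88872387  0.62430991] [ 0.43619658 -0.79448905 -0.42251591] 434.9251991346321 0.9961881510416667
stand 0.82 [280. 269.] 2402 [[0.488, -0.105, 0.006], [0.621, -0.044, 0.015], [0.747, 0.011, 0.122]]
slide_tab 0.65 [272. 338.] 1005 [[0.402, 0.196, 0.002], [0.446, 0.249, 0.023], [0.496, 0.276, 0.06]]
ball_centre 0.67 [358. 241.] 432 [[0.451, -0.287, 0.025], [0.472, -0.257, 0.067], [0.507, -0.244, 0.099]]
tape 0.66 [358. 255.] 178 [[0.447, -0.287, 0.003], [0.468, -0.253, 0.017], [0.507, -0.242, 0.025]]
driver_red 0.62 [229. 326.] 309 [[0.564, 0.188, 0.004], [0.571, 0.243, 0.017], [0.582, 0.337, 0.024]]
driver_red 0.5 [281. 268.] 2498 [[0.487, -0.128, 0.003], [0.62, -0.044, 0.015], [0.769, 0.011, 0.122]]
top [ 0.44264801 -0.07910266  1.39700232] [ 0.08108528 -0.02216451 -0.99646069] 570.022788891779 0.99599609375
stand 0.9 [297. 211.] 5578 [[0.49, -0.11, 0.007], [0.621, -0.052, 0.015], [0.748, 0.007, 0.123]]
slide_tab 0.7 [180. 279.] 1000 [[0.404, 0.194, 0.0], [0.452, 0.232, 0.024], [0.498, 0.272, 0.062]]
ball_centre 0.93 [393. 268.] 587 [[0.453, -0.301, 0.047], [0.482, -0.27, 0.092], [0.509, -0.246, 0.101]]
tape 0.51 [379. 266.] 13 [[0.473, -0.247, 0.017], [0.487, -0.244, 0.021], [0.498, -0.242, 0.025]]
tape 0.47 [180. 279.] 1009 [[0.402, 0.195, -0.0], [0.452, 0.231, 0.024], [0.498, 0.269, 0.062]]
driver_red 0.9 [180. 234.] 380 [[0.564, 0.183, 0.008], [0.572, 0.233, 0.018], [0.584, 0.343, 0.026]]
```

```bash
python3 - <<'E'
import cv2
im=cv2.imread("pics/top0.png"); cv2.imwrite("pics/top0b.png",cv2.resize(im[150:330,120:440],None,fx=2.5,fy=2.5,interpolation=2))
im=cv2.imread("pics/scene0.png"); cv2.imwrite("pics/scene0b.png",cv2.resize(im[200:380,160:480],None,fx=2.5,fy=2.5,interpolation=2))
E
```

```text
(no output)
```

View pics/top0b.png

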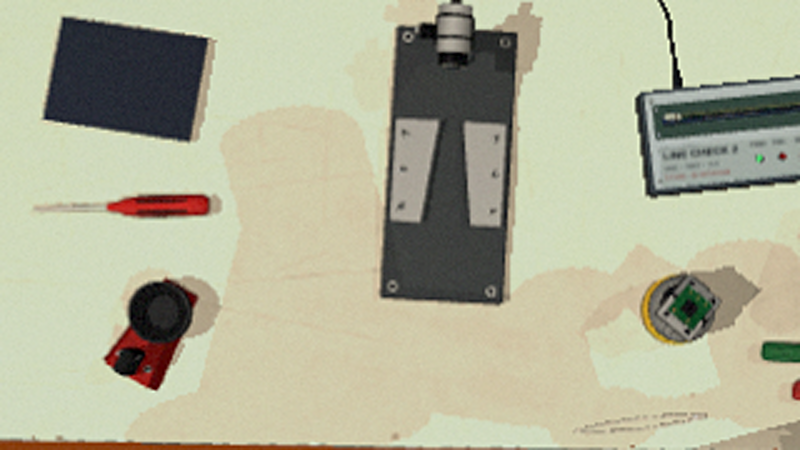

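View pics/scene0b.png

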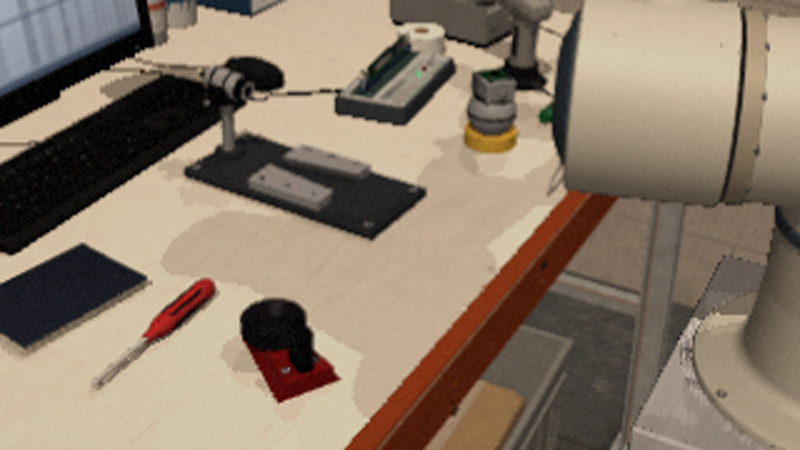

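The top view (crop) shows the stand in the middle with its mouth toward the robot. The slide is at the left: tab at crop (128,360), ring at (162,310), nose pointing up and right. The vise stands in the tape at (690,308), turned about 40°. Next I measure the poses.

```bash
cat >> h.py <<'E'
def rect(P):
    (c,wh,a)=cv2.minAreaRect(P[:,:2].astype(np.float32)*1000); return np.round(c,1),np.round(wh,1),round(a,2)
def slide_fit(n,d,m,z0=0,C=None):
    P=cloud(n,d,m,C); z=P[:,2]-z0
    r=P[(z>.031)&(z<.040)]; t=P[(z>.053)&(z<.066)]
    c,rad=cv2.minEnclosingCircle(r[:,:2].astype(np.float32)*1000)
    tr=rect(t) if len(t)>3 else None
    return np.round(c,1),round(rad,1),len(r),tr,len(t),np.median(t[:,2])
E
python3 - <<'E'
from h import *
n="top"; d=np.load("top0.npy"); im=cv2.imread("pics/top0.png"); C=cam(n)
allm=np.ones((480,640),bool); v,u=np.mgrid[:480,:640]
W=world(n,np.c_[u.ravel(),v.ravel()],d.ravel(),C); g=cv2.cvtColor(im,cv2.COLOR_BGR2GRAY).ravel()
box=(W[:,0]>.44)&(W[:,0]<.80)&(W[:,1]>-.15)&(W[:,1]<.05)
bed=box&(W[:,2]>.006)&(W[:,2]<.03); print("bench z",np.median(W[box&(W[:,2]<.006)][:,2]),"bed",rect(W[bed]),np.median(W[bed&(g<90)][:,2]))
gib=box&(g>120)&(W[:,2]>.018)&(W[:,2]<.03)
x=W[gib]; print("gib",rect(x),np.median(x[:,2]))
for s in(-1,1):
    y=x[(x[:,1]+.052)*s>0]; print(s,rect(y),y[:,:2].mean(0))
S=(W[:,0]>.38)&(W[:,0]<.53)&(W[:,1]>.16)&(W[:,1]<.3); 
print("slide",slide_fit(n,d,S.reshape(480,640),0,C)); print("foot",rect(W[S&(W[:,2]>.006)&(W[:,2]<.07)]))
V=(W[:,0]>.4)&(W[:,0]<.55)&(W[:,1]>-.33)&(W[:,1]<-.2)
p=W[V&(W[:,2]>.082)]; print("vise top",rect(p),np.percentile(p[:,2],[5,50,95]))
hsv=cv2.cvtColor(im,cv2.COLOR_BGR2HSV).reshape(-1,3)
gr=V&(abs(hsv[:,0].astype(int)-65)<20)&(hsv[:,1]>100)&(W[:,2]>.07); print("board",rect(W[gr]),np.median(W[gr][:,2]),gr.sum())
ye=V&(abs(hsv[:,0].astype(int)-25)<8)&(hsv[:,1]>120); print("tape",W[ye].min(0),W[ye].max(0),ye.sum())
print("wrist cam in tool:"); K,dd,Rm,t=cam("wrist"); s=monitor.read_state(); T=R.from_quat(s["tool_rot"]); print(T.inv().apply(-Rm.T@t-s["position"]),T.inv().apply(Rm[2]),T.inv().apply(Rm[0]),K[0,0])
E
```

```text
bench z 0.0010044887057969716 bed (array([619.5, -49.7]), array([199.2, 358.9]), 89.77) 0.013077603119468139
gib (array([612.1, -50.4]), array([108.3, 255.1]), 89.84) 0.025036438063611555
-1 (array([571.8, -87.1]), array([175.1,  36.6]), 0.84) [ 0.61025828 -0.08654757]
1 (array([650.6, -18.8]), array([ 39.4, 177.1]), 87.14) [ 0.61488718 -0.01565564]
slide (array([456. , 228.2]), 46.0, 264, (array([423.6, 247.1]), array([14.6, 24.7]), 73.11), 64, np.float64(0.06013027525597185))
foot (array([455.1, 230.2]), array([145.9, 139.2]), 1.11)
vise top (array([ 479.7, -273.6]), array([40.5, 54.6]), 50.53) [0.08812374 0.09474496 0.100807  ]
board (array([ 481.2, -276.2]), array([30.6, 28.8]), 49.26) 0.09685544422160483 126
tape [ 0.44815077 -0.28191    -0.0021961 ] [ 0.51191737 -0.24185524  0.09847835] 92
wrist cam in tool:
[ 0.07635827 -0.00045003 -0.14131327] [-3.01712193e-01 -4.87056103e-04  9.53398928e-01] [0.0015796  0.99999824 0.00101074] 394.2306019663299
```

Emit:
{"fn": "move_arm", "kwargs": {
  "claw": [100,100,100,100,100,100,100,100,100,100,100,100],
  "translation": [
    [8.1,-5.6,0],
    [8.1,-5.6,0],
    [8.1,-5.6,0],
    [8.1,-5.6,0],
    [8.1,-5.6,0],
    [8.1,-5.6,0],
    [8.1,-5.6,0],
    [8.1,-5.6,0],
    [8.1,-5.6,0],
    [8.1,-5.6,0],
    [8.1,-5.6,0],
    [8.1,-5.6,0]
  ],
  "twist": [
    [0,0,-14],
    [0,0,-14],
    [0,0,-14],
    [0,0,-14],
    [0,0,-14],
    [0,0,-14],
    [0,0,-14],
    [0,0,-14],
    [0,0,-14],
    [0,0,-14],
    [0,0,-14],
    [0,0,-14]
  ]
}}

```text
time: 1.6
position: [0.4506, -0.2506, 0.2314]
tool_rot: [0.695, 0.719, -0.0, 0.0]
contact_force: [-0.6, -0.1, 0.3]
opening: 0.0852
grip_force: 0.0
```

```bash
cat >> h.py <<'E'
def go(p,yaw):
    "shift and twist (move units) from the pose now to TCP p, tool down, tool x at yaw deg"
    s=monitor.read_state(); T=R.from_quat(s["tool_rot"]); G=R.from_euler("ZX",[yaw,180],degrees=True)
    w=(T.inv()*G).as_rotvec(degrees=True)/5; d=T.inv().apply(np.array(p)-s["position"])/.04
    print("t",round(s["time"],2),"pos",np.round(s["position"],4),"yaw",round(float(np.degrees(np.arctan2(*T.as_matrix()[[1,0],0]))),2),"F",np.round(s["contact_force"],1),"open",round(s["opening"],4),"grip",round(s["grip_force"],1),"\n shift",np.round(d,3),"twist",np.round(w,3),"rows",np.ceil(max(np.linalg.norm(d)*.96,np.linalg.norm(w)/1.43)))
E
python3 -c "
from h import *
go([.424,.247,.16],149)"
```

```text
t 1.6 pos [ 0.4506 -0.2506  0.2314] yaw 91.97 F [-0.6 -0.1  0.3] open 0.0852 grip 0.0 
 shift [12.455 -0.237  1.782] twist [-0.0000e+00  3.0000e-03 -1.1407e+01] rows 13.0
```

Emit:
{"fn": "move_arm", "kwargs": {
  "claw": [100,100,100,100,100,100,100,100,100,100,100,100],
  "translation": [
    [12,-0.2,1.7],
    [12,-0.2,1.7],
    [12,-0.2,1.7],
    [12,-0.2,1.7],
    [12,-0.2,1.7],
    [12,-0.2,1.7],
    [12,-0.2,1.7],
    [12,-0.2,1.7],
    [12,-0.2,1.7],
    [12,-0.2,1.7],
    [12,-0.2,1.7],
    [12,-0.2,1.7]
  ],
  "twist": [
    [0,0,-11.4],
    [0,0,-11.4],
    [0,0,-11.4],
    [0,0,-11.4],
    [0,0,-11.4],
    [0,0,-11.4],
    [0,0,-11.4],
    [0,0,-11.4],
    [0,0,-11.4],
    [0,0,-11.4],
    [0,0,-11.4],
    [0,0,-11.4]
  ]
}}

```text
time: 2.6
position: [0.4264, 0.2303, 0.1629]
tool_rot: [0.269, 0.963, 0.0, 0.0]
contact_force: [0.3, -0.7, -0.8]
opening: 0.0856
grip_force: 0.0
```

```bash
python3 - <<'E'
from h import *
go([.424,.247,.16],149)
C=cam("wrist"); im,d=get_image("wrist"); cv2.imwrite("pics/w1.png",im); np.save("w1.npy",d)
r=outline_of("wrist","slide_tab"); m=r[0]["region"]; print(r[0]["p"],r[0]["position"],m.sum()); np.save("w1m.npy",m)
print(slide_fit("wrist",d,m,0,C))
P=cloud("wrist",d,m,C); print("rect",rect(P[P[:,2]>.004]),np.percentile(P[:,2],[2,50,98]))
E
```

```text
t 2.6 pos [0.4264 0.2303 0.1629] yaw 148.75 F [ 0.3 -0.7 -0.8] open 0.0856 grip 0.0 
 shift [0.267 0.325 0.073] twist [ 0.006  0.001 -0.049] rows 1.0
0.97 [345.5, 239.9] 9454
(array([454.6, 234.5]), 48.9, 2025, (array([422.9, 250.4]), array([14.7, 26.3]), 61.29), 840, np.float64(0.0572582611634778))
rect (array([452.5, 233.8]), array([ 58.9, 100.9]), 61.35) [0.00011411 0.02142942 0.05788416]
```

View pics/w1.png

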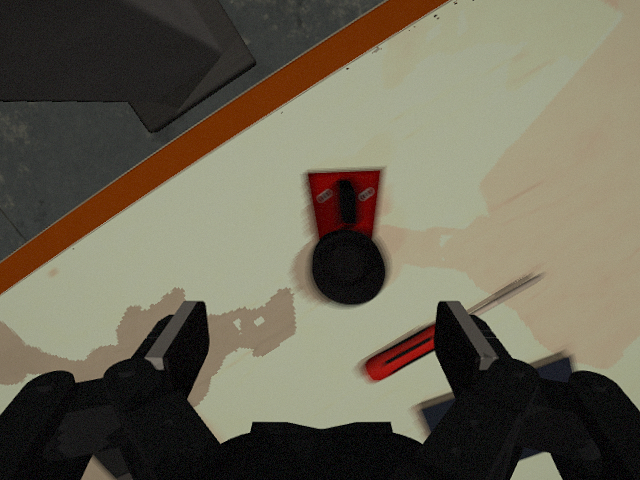

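The wrist view shows the slide clearly, with its tab at (347,200) and ring at (348,267). It's blurred because the arm was still moving, so I'll settle first and measure again.

Emit:
{"fn": "move_arm", "kwargs": {
  "claw": [60,60,60,60,60],
  "translation": [
    [0.3,0.4,0.5],
    [0.3,0.4,0.5],
    [0.3,0.4,0.5],
    [0.3,0.4,0.5],
    [0.3,0.4,0.5]
  ],
  "twist": [
    [0,0,-0.5],
    [0,0,-0.5],
    [0,0,-0.5],
    [0,0,-0.5],
    [0,0,-0.5]
  ]
}}

```text
time: 3.12
position: [0.425, 0.2469, 0.1439]
tool_rot: [0.248, 0.969, 0.0, 0.0]
contact_force: [0.3, -0.5, -0.4]
opening: 0.0511
grip_force: 0.0
```

```bash
python3 - <<'E'
from h import *
C=cam("wrist"); im,d=get_image("wrist"); cv2.imwrite("pics/w2.png",im)
r=outline_of("wrist","slide_tab"); m=r[0]["region"]; print(r[0]["p"],r[0]["position"],m.sum())
print(slide_fit("wrist",d,m,0,C))
P=cloud("wrist",d,m,C); print("rect",rect(P[P[:,2]>.004]),np.percentile(P[:,2],[2,50,98]))
hsv=cv2.cvtColor(im,cv2.COLOR_BGR2HSV); k=cv2.erode((m&(hsv[...,1]<90)).astype(np.uint8),np.ones((3,3)))>0
Q=cloud("wrist",d,k,C); t=Q[(Q[:,2]>.053)&(Q[:,2]<.064)]; print(rect(t),len(t))
q=Q[(Q[:,2]>.031)&(Q[:,2]<.04)]
from scipy.optimize import least_squares
h=cv2.convexHull((q[:,:2]*1000).astype(np.float32)).reshape(-1,2)
f=least_squares(lambda c:np.hypot(h[:,0]-c[0],h[:,1]-c[1])-30,[455,233],loss="soft_l1"); print("ring",f.x,f.fun.round(1)[:8])
go([.423,.2505,.026],151.3)
E
```

```text
0.58 [325.7, 261.8] 10458
(array([453.9, 233.6]), 48.7, 2174, (array([422.9, 250.4]), array([14.3, 26.5]), 61.38), 948, np.float64(0.05720813394952409))
rect (array([452.2, 233.9]), array([ 59.1, 100.1]), 61.31) [0.00030859 0.02174691 0.05786009]
(array([0., 0.]), array([0., 0.]), 0.0) 0
ring [469.64868359 223.74861764] [-2.2  0.3  0.1 -0.9 -0.5 -0.9 -1.6 -1.4]
t 3.22 pos [0.4249 0.2472 0.1439] yaw 151.28 F [ 0.3 -0.4 -0.2] open 0.0514 grip 0.0 
 shift [0.082 0.047 2.946] twist [ 0.007  0.007 -0.005] rows 3.0
```

Emit:
{"fn": "move_arm", "kwargs": {
  "claw": [60,60,60,60,60,60,0,0,0,0,0,0],
  "force": 60,
  "translation": [
    [0.08,0.05,1],
    [0.08,0.05,2],
    [0.08,0.05,2.5],
    [0.08,0.05,2.95],
    [0.08,0.05,2.95],
    [0.08,0.05,2.95],
    [0.08,0.05,2.95],
    [0.08,0.05,2.95],
    [0.08,0.05,2.95],
    [0.08,0.05,2.95],
    [0.08,0.05,2.95],
    [0.08,0.05,2.95]
  ],
  "twist": [
    [0,0,0],
    [0,0,0],
    [0,0,0],
    [0,0,0],
    [0,0,0],
    [0,0,0],
    [0,0,0],
    [0,0,0],
    [0,0,0],
    [0,0,0],
    [0,0,0],
    [0,0,0]
  ]
}}

```text
time: 4.22
position: [0.4232, 0.2515, 0.0266]
tool_rot: [0.247, 0.969, 0.001, 0.001]
contact_force: [-1.5, -1.6, 14.8]
opening: 0.0131
grip_force: 58.9
```

```bash
python3 - <<'E'
from h import *
# bed rectangle from dark pixels in the first top view, and gibs
n="top"; d=np.load("top0.npy"); im=cv2.imread("pics/top0.png"); C=cam(n)
g=cv2.cvtColor(im,cv2.COLOR_BGR2GRAY); m=np.load("m_top_stand.npy")
def zray(px,z):   # pixel rays met with height z
    a=world(n,px,np.full(len(px),1.),C); o=-C[2].T@C[3]; k=(z-o[2])/(a[:,2]-o[2]); return o+(a-o)*k[:,None]
full=cv2.morphologyEx(m.astype(np.uint8),cv2.MORPH_CLOSE,np.ones((15,15)))
c=max(cv2.findContours(full,cv2.RETR_EXTERNAL,cv2.CHAIN_APPROX_NONE)[0],key=len).reshape(-1,2).astype(float)
W=zray(c,.012); print("bed outline",rect(W))
k=((full>0)&(g>110)).astype(np.uint8); k[:195]=0
nl,lab,st,_=cv2.connectedComponentsWithStats(k)
for i in range(1,nl):
    if st[i,4]>200:
        p=cv2.findContours((lab==i).astype(np.uint8),cv2.RETR_EXTERNAL,cv2.CHAIN_APPROX_NONE)[0][0].reshape(-1,2).astype(float)
        X=zray(p,.024)[:,:2]*1000; q=cv2.approxPolyDP(X.astype(np.float32).reshape(-1,1,2),6,True).reshape(-1,2)
        print(st[i],rect(X/1000),np.round(q,1).tolist())
go([.423,.2505,.12],151.3)
E
```

```text
bed outline (array([640.1, -52.7]), array([121.9, 311.4]), 87.75)
[276 198  19  41 592] (array([611.9, -16.7]), array([39.7, 99.8]), 86.89) [[660.0, 0.6000000238418579], [564.7000122070312, 3.4000000953674316], [562.7000122070312, -23.200000762939453], [660.5999755859375, -38.29999923706055]]
[306 199  16  42 590] (array([609. , -86.6]), array([100.1,  36.5]), 0.98) [[658.7000122070312, -67.5], [561.0999755859375, -74.0], [559.0999755859375, -100.5999984741211], [656.9000244140625, -104.0]]
t 4.22 pos [0.4232 0.2515 0.0266] yaw 151.37 F [-1.5 -1.6 14.8] open 0.0131 grip 58.9 
 shift [-0.011 -0.019 -2.336] twist [0.018 0.015 0.014] rows 3.0
```

Emit:
{"fn": "move_arm", "kwargs": {
  "claw": [0,0,0],
  "translation": [
    [0,0,-0.5],
    [0,0,-1.5],
    [0,0,-2.3]
  ],
  "twist": [
    [0,0,0],
    [0,0,0],
    [0,0,0]
  ]
}}

```text
time: 4.47
position: [0.4221, 0.2511, 0.1192]
tool_rot: [0.247, 0.969, -0.0, -0.0]
contact_force: [0.9, 1.4, -1.8]
opening: 0.0131
grip_force: 59.3
```

```bash
python3 -c "
from h import *
go([.46,-.045,.13],178)"
```

```text
t 4.47 pos [0.4221 0.2511 0.1192] yaw 151.37 F [ 0.9  1.4 -1.8] open 0.0131 grip 59.3 
 shift [-4.378 -6.043 -0.269] twist [-5.000e-03 -7.000e-03 -5.325e+00] rows 8.0
```

Emit:
{"fn": "move_arm", "kwargs": {
  "claw": [0,0,0,0,0,0,0,0,0,0,0,0],
  "translation": [
    [-4.4,-6.0,-0.3],
    [-4.4,-6.0,-0.3],
    [-4.4,-6.0,-0.3],
    [-4.4,-6.0,-0.3],
    [-4.4,-6.0,-0.3],
    [-4.4,-6.0,-0.3],
    [-4.4,-6.0,-0.3],
    [-4.4,-6.0,-0.3],
    [-4.4,-6.0,-0.3],
    [-4.4,-6.0,-0.3],
    [-4.4,-6.0,-0.3],
    [-4.4,-6.0,-0.3]
  ],
  "twist": [
    [0,0,-5.33],
    [0,0,-5.33],
    [0,0,-5.33],
    [0,0,-5.33],
    [0,0,-5.33],
    [0,0,-5.33],
    [0,0,-5.33],
    [0,0,-5.33],
    [0,0,-5.33],
    [0,0,-5.33],
    [0,0,-5.33],
    [0,0,-5.33]
  ]
}}

```text
time: 5.47
position: [0.4617, -0.0428, 0.1294]
tool_rot: [0.017, 1.0, 0.0, -0.0]
contact_force: [0.3, -0.5, -2.7]
opening: 0.0131
grip_force: 59.7
```

```bash
python3 - <<'E'
from h import *
C=cam("wrist"); im,d=get_image("wrist"); cv2.imwrite("pics/w3.png",im); np.save("w3.npy",d)
for o in("slide_tab","stand"):
    r=outline_of("wrist",o); m=r[0]["region"]; np.save("w3_"+o+".npy",m)
    P=cloud("wrist",d,m,C); print(o,r[0]["p"],r[0]["position"],m.sum(),np.percentile(P,[2,50,98],axis=0).round(3).tolist())
go([.4713,-.0453,.06],178)
E
```

```text
Traceback (most recent call last):
IndexError: list index out of range
```

View pics/w3.png

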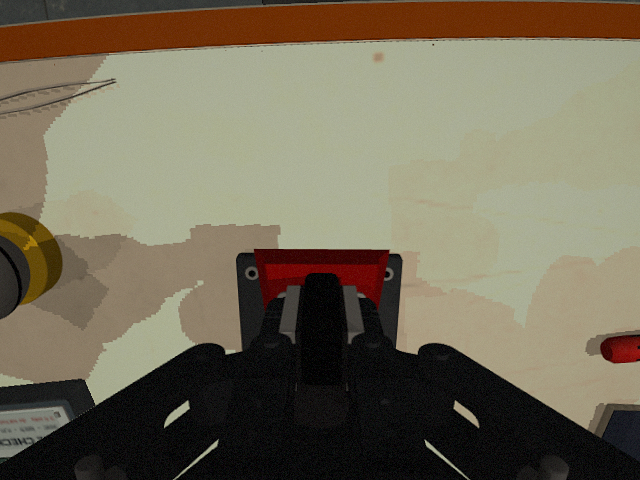

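The slide hangs level in the grip, with its tail edge at row 250, columns 254–389. Behind it the bed's rear corners show at about (237,254) and (402,254), so I can measure the alignment in this one picture.

```bash
cat >> h.py <<'E'
def zray(n,px,z,C):
    px=np.atleast_2d(px); a=world(n,px,np.ones(len(px)),C); o=-C[2].T@C[3]; k=(z-o[2])/(a[:,2]-o[2]); return o+(a-o)*k[:,None]
E
python3 - <<'E'
from h import *
C=cam("wrist"); im=cv2.imread("pics/w3.png"); hsv=cv2.cvtColor(im,cv2.COLOR_BGR2HSV).astype(int); g=cv2.cvtColor(im,cv2.COLOR_BGR2GRAY).astype(int)
red=((hsv[...,0]<8)|(hsv[...,0]>172))&(hsv[...,1]>150)&(hsv[...,2]>50)
L=[];Rr=[]
for v in range(262,330,4):
    c=np.arange(200,260)[g[v,200:260]<90]; e=np.arange(370,450)[g[v,370:450]<90]
    if len(c)and len(e): L.append([c[0]-.5,v]);Rr.append([e[-1]+.5,v])
l=zray("wrist",L,.012,C); r=zray("wrist",Rr,.012,C)
for q in(l,r):
    f=np.polyfit(q[:,0],q[:,1],1); print("bed side heading",np.degrees(np.arctan(f[0])),"y at .49",np.polyval(f,.49))
print(np.round(L[:4],1).tolist(),np.round(Rr[:4],1).tolist())
col=[(c,np.nonzero(g[235:300,c]<90)[0]) for c in(242,246,394,397)]
print("bed rear edge",[zray("wrist",[c,235+k[0]-.5],.012,C)[0].round(4).tolist() for c,k in col if len(k)])
zb=.1294-.026
for v in(250,252,255,258,262):
    c=np.nonzero(red[v,230:420])[0]+230
    if len(c): print(v,c[0],c[-1],zray("wrist",[[c[0]-.5,v],[c[-1]+.5,v]],zb,C)[:,:2].round(4).tolist())
T=[]
for c in range(262,385,6):
    k=np.nonzero(red[230:300,c])[0]
    if len(k): T.append([c,230+k[0]-.5])
t=zray("wrist",T,zb,C); f=np.polyfit(t[:,1],t[:,0],1); print("tail edge: heading",-np.degrees(np.arctan(f[0])),"x",t[:,0].mean())
go([.4713,-.0453,.06],178)
E
```

```text
bed side heading -2.1712115809091026 y at .49 -0.10375702359363463
bed side heading -2.0254690540008156 y at .49 0.01415428217731329
[[235.5, 262.0], [235.5, 266.0], [235.5, 270.0], [236.5, 274.0]] [[401.5, 262.0], [401.5, 266.0], [401.5, 270.0], [401.5, 274.0]]
bed rear edge [[0.4792, -0.0982, 0.012], [0.4792, -0.0954, 0.012], [0.484, 0.0084, 0.012], [0.4841, 0.0105, 0.012]]
250 254 388 [[0.445, -0.0723], [0.447, -0.0112]]
252 254 388 [[0.446, -0.0724], [0.4479, -0.0112]]
255 255 388 [[0.4475, -0.0721], [0.4494, -0.0112]]
258 255 387 [[0.4489, -0.0722], [0.4508, -0.0116]]
262 256 387 [[0.4509, -0.0719], [0.4528, -0.0116]]
tail edge: heading -2.8837530773691813 x 0.4457793938013869
t 5.57 pos [ 0.4618 -0.0426  0.1294] yaw 178.12 F [-0.3  0.9 -3.3] open 0.0132 grip 59.7 
 shift [-0.24  -0.059  1.734] twist [ 0.001 -0.002  0.025] rows 2.0
```

Emit:
{"fn": "move_arm", "kwargs": {
  "claw": [0,0,0,0,0,0],
  "translation": [
    [-0.15,-0.03,1],
    [-0.15,-0.03,1.8],
    [-0.15,-0.03,2.15],
    [-0.15,-0.03,2.2],
    [-0.15,-0.03,2.23],
    [-0.15,-0.03,2.25]
  ],
  "twist": [
    [0,0,0.02],
    [0,0,0.02],
    [0,0,0.02],
    [0,0,0.02],
    [0,0,0.02],
    [0,0,0.02]
  ]
}}

```text
time: 6.07
position: [0.4684, -0.0448, 0.04]
tool_rot: [0.018, 1.0, -0.0, 0.0]
contact_force: [-0.1, -0.3, -2.1]
opening: 0.0134
grip_force: 59.9
```

```bash
python3 -c "
from h import *
go([.468+.0335,-.0440-.0012,.039],178)"
```

```text
t 6.07 pos [ 0.4684 -0.0448  0.04  ] yaw 177.97 F [-0.1 -0.3 -2.1] open 0.0134 grip 59.9 
 shift [-0.827  0.018  0.025] twist [-0.001  0.008 -0.006] rows 1.0
```

Emit:
{"fn": "move_arm", "kwargs": {
  "claw": [0,0,0,0],
  "translation": [
    [0,0.02,0.03],
    [0,0.02,0.04],
    [0,0.02,0.04],
    [0,0.02,0.04]
  ],
  "twist": [
    [0,0,0],
    [0,0,0],
    [0,0,0],
    [0,0,0]
  ]
}}

```text
time: 6.4
position: [0.4685, -0.0443, 0.0385]
tool_rot: [0.018, 1.0, -0.0, 0.001]
contact_force: [-1.1, 2.8, 7.7]
opening: 0.0133
grip_force: 61.2
```

Emit:
{"fn": "move_arm", "kwargs": {
  "claw": [0,0,0,0,0,0,0,0,0,0],
  "translation": [
    [0,0,-0.01],
    [-0.2,0,-0.01],
    [-0.45,0,-0.01],
    [-0.7,0,-0.01],
    [-0.95,0,-0.01],
    [-1.2,0,-0.01],
    [-1.45,0,-0.01],
    [-1.7,0,-0.01],
    [-1.85,0,-0.01],
    [-1.85,0,-0.01]
  ],
  "twist": [
    [0,0,0],
    [0,0,0],
    [0,0,0],
    [0,0,0],
    [0,0,0],
    [0,0,0],
    [0,0,0],
    [0,0,0],
    [0,0,0],
    [0,0,0]
  ]
}}

```text
time: 7.23
position: [0.5438, -0.0473, 0.0386]
tool_rot: [0.018, 1.0, -0.0, 0.001]
contact_force: [1.9, -0.1, 2.6]
opening: 0.0132
grip_force: 60.7
```

Emit:
{"fn": "move_arm", "kwargs": {
  "claw": [0,0,0,0,0,0],
  "translation": [
    [-0.15,0,0],
    [-0.3,0,0],
    [-0.4,0,0],
    [-0.5,0,0],
    [-0.55,0,0],
    [-0.55,0,0]
  ],
  "twist": [
    [0,0,0],
    [0,0,0],
    [0,0,0],
    [0,0,0],
    [0,0,0],
    [0,0,0]
  ]
}}

```text
time: 7.73
position: [0.5636, -0.0477, 0.0386]
tool_rot: [0.018, 1.0, 0.0, -0.0]
contact_force: [-4.0, 0.5, 11.2]
opening: 0.0133
grip_force: 61.8
```

Emit:
{"fn": "move_arm", "kwargs": {
  "claw": [0,0,0,0],
  "translation": [
    [-0.05,0,-0.02],
    [-0.1,0,-0.02],
    [-0.1,0,-0.02],
    [-0.1,0,-0.02]
  ],
  "twist": [
    [0,0,0],
    [0,0,0],
    [0,0,0],
    [0,0,0]
  ]
}}

```text
time: 8.07
position: [0.568, -0.048, 0.0387]
tool_rot: [0.018, 1.0, -0.0, 0.0]
contact_force: [0.2, 0.6, -2.6]
opening: 0.0131
grip_force: 59.9
```

Emit:
{"fn": "move_arm", "kwargs": {
  "claw": [0,0,0,0,0],
  "translation": [
    [-0.03,0,0],
    [-0.06,0,0],
    [-0.09,0,0],
    [-0.12,0,0],
    [-0.12,0,0]
  ],
  "twist": [
    [0,0,0],
    [0,0,0],
    [0,0,0],
    [0,0,0],
    [0,0,0]
  ]
}}

```text
time: 8.48
position: [0.5726, -0.0483, 0.0388]
tool_rot: [0.018, 1.0, -0.0, -0.0]
contact_force: [-1.9, -2.6, -1.6]
opening: 0.0131
grip_force: 59.8
```

Emit:
{"fn": "move_arm", "kwargs": {
  "claw": [0,0,0,0,0],
  "translation": [
    [-0.02,-0.01,0],
    [-0.04,-0.01,0],
    [-0.06,-0.01,0],
    [-0.08,-0.01,0],
    [-0.08,-0.01,0]
  ],
  "twist": [
    [0,0,0],
    [0,0,0],
    [0,0,0],
    [0,0,0],
    [0,0,0]
  ]
}}

```text
time: 8.9
position: [0.5756, -0.0487, 0.0388]
tool_rot: [0.018, 1.0, -0.0, -0.0]
contact_force: [-3.7, -1.9, -1.9]
opening: 0.0133
grip_force: 59.8
```

Emit:
{"fn": "move_arm", "kwargs": {
  "claw": [0,0,0,0],
  "translation": [
    [-0.02,-0.01,0],
    [-0.04,-0.01,0],
    [-0.05,-0.01,0],
    [-0.05,-0.01,0]
  ],
  "twist": [
    [0,0,0],
    [0,0,0],
    [0,0,0],
    [0,0,0]
  ]
}}

```text
time: 9.23
position: [0.5761, -0.0488, 0.0387]
tool_rot: [0.018, 1.0, 0.0, -0.002]
contact_force: [-12.1, -1.5, 4.6]
opening: 0.0129
grip_force: 60.9
```

Emit:
{"fn": "move_arm", "kwargs": {
  "claw": [0,0,0,0],
  "translation": [
    [-0.02,0,0],
    [-0.04,0,0],
    [-0.04,0,0],
    [-0.04,0,0]
  ],
  "twist": [
    [0,0,0],
    [0,0,0],
    [0,0,0],
    [0,0,0]
  ]
}}

```text
time: 9.57
position: [0.5762, -0.0488, 0.0386]
tool_rot: [0.018, 1.0, 0.0, -0.003]
contact_force: [-20.5, -1.9, 12.0]
opening: 0.0129
grip_force: 61.9
```

Emit:
{"fn": "move_arm", "kwargs": {
  "claw": [0,0,0,0],
  "translation": [
    [-0.02,0,-0.01],
    [-0.025,0,-0.02],
    [-0.025,0,-0.02],
    [-0.025,0,-0.02]
  ],
  "twist": [
    [0,0,0],
    [0,0,0],
    [0,0,0],
    [0,0,0]
  ]
}}

```text
time: 9.9
position: [0.5761, -0.0488, 0.0387]
tool_rot: [0.018, 1.0, 0.0, -0.004]
contact_force: [-22.3, -3.6, 0.8]
opening: 0.0134
grip_force: 60.3
```

Emit:
{"fn": "move_arm", "kwargs": {
  "claw": [0,0,0,55,55,55,55,55,55,55,55,55],
  "translation": [
    [0.04,0,0],
    [0.08,0,0],
    [0.08,0,0],
    [0.08,0,0],
    [0.08,0,0],
    [0.08,0,0],
    [0.08,0,0],
    [0.08,0,-0.5],
    [0.08,0,-1.5],
    [0.08,0,-2.5],
    [0.08,0,-3.2],
    [0.08,0,-3.2]
  ],
  "twist": [
    [0,0,0],
    [0,0,0],
    [0,0,0],
    [0,0,0],
    [0,0,0],
    [0,0,0],
    [0,0,0],
    [0,0,0],
    [0,0,0],
    [0,0,0],
    [0,0,0],
    [0,0,0]
  ]
}}

```text
time: 10.9
position: [0.5805, -0.0496, 0.174]
tool_rot: [0.018, 1.0, -0.001, 0.005]
contact_force: [1.4, 0.3, 0.7]
opening: 0.0469
grip_force: 0.0
```

```bash
python3 -c "
from h import *
go([.44,-.049,.26],178)"
```

```text
t 10.9 pos [ 0.5805 -0.0496  0.174 ] yaw 177.93 F [1.4 0.3 0.7] open 0.0469 grip 0.0 
 shift [ 3.489 -0.116 -2.183] twist [-0.017  0.111 -0.013] rows 4.0
```

Emit:
{"fn": "move_arm", "kwargs": {
  "claw": [55,55,55,55,55],
  "translation": [
    [0,0,0],
    [0,0,0],
    [0,0,0],
    [0,0,0],
    [0,0,0]
  ],
  "twist": [
    [0,0.1,0],
    [0,0.1,0],
    [0,0.1,0],
    [0,0.1,0],
    [0,0.1,0]
  ]
}}

```text
time: 11.32
position: [0.5769, -0.049, 0.1667]
tool_rot: [0.018, 1.0, 0.0, -0.005]
contact_force: [0.1, -0.7, 0.4]
opening: 0.0473
grip_force: 0.0
```

```bash
cat > meas.py <<'E'
from h import *
import sys
tag=sys.argv[1]
go([.44,-.049,.26],178)
C=cam("wrist"); im,d=get_image("wrist"); cv2.imwrite(f"pics/{tag}.png",im); np.save(tag+".npy",d)
m=outline_of("wrist","slide_tab"); print([(q["p"],q["region"].sum()) for q in m]); m=m[0]["region"]
P=cloud("wrist",d,m,C)
print(slide_fit("wrist",d,m,.012,C)); 
z=P[:,2]-.012; q=P[(z>.031)&(z<.04)]
c=np.median(q[:,:2],0)*1000
from scipy.optimize import least_squares
h=cv2.convexHull((q[(np.hypot(*(q[:,:2]*1000-c).T)<40)][:,:2]*1000).astype(np.float32)).reshape(-1,2)
f=least_squares(lambda c:np.hypot(h[:,0]-c[0],h[:,1]-c[1])-30,c,loss="soft_l1"); print("ring",f.x,np.percentile(f.fun,[10,50,90]))
E
python3 meas.py w4
```

```text
t 11.32 pos [ 0.5769 -0.049   0.1667] yaw 177.92 F [ 0.1 -0.7  0.4] open 0.0473 grip 0.0 
 shift [ 3.444 -0.123 -2.297] twist [ 0.003 -0.12  -0.015] rows 4.0
[(0.86, np.int64(8646))]
(array([611.5, -50.1]), 48.2, 1992, (array([576.4, -48. ]), array([14.2, 26.1]), 87.46), 855, np.float64(0.06920692008608441))
ring [630.02770797 -50.33049563] [-0.4291589  -0.20386407  0.03942238]
```

View pics/w4.png

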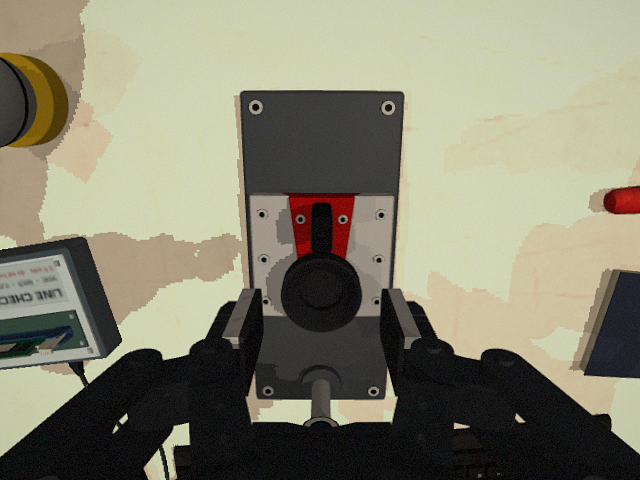

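The slide's tail is flush with the gib mouth (row ~194), and the ring centre measures (630.0, -50.3) mm. That agrees with a wedged slide, where it should be at origin + 20 mm. On to the vise.

```bash
python3 -c "
from h import *
go([.478,-.272,.20],140.5)"
```

```text
t 11.42 pos [ 0.5771 -0.049   0.167 ] yaw 177.93 F [-0.1 -0.3 -0.3] open 0.0469 grip 0.0 
 shift [ 2.281 -5.66  -0.803] twist [-0.035 -0.11   7.485] rows 6.0
```

Emit:
{"fn": "move_arm", "kwargs": {
  "claw": [80,80,80,80,80,80,80,80,80,80,80,80],
  "translation": [
    [1.0,0,-0.8],
    [2.28,-5.66,-0.8],
    [2.28,-5.66,-0.8],
    [2.28,-5.66,-0.8],
    [2.28,-5.66,-0.8],
    [2.28,-5.66,-0.8],
    [2.28,-5.66,-0.8],
    [2.28,-5.66,-0.8],
    [2.28,-5.66,-0.8],
    [2.28,-5.66,-0.8],
    [2.28,-5.66,-0.8],
    [2.28,-5.66,-0.8]
  ],
  "twist": [
    [0,0,0],
    [-0.03,-0.11,7.5],
    [-0.03,-0.11,7.5],
    [-0.03,-0.11,7.5],
    [-0.03,-0.11,7.5],
    [-0.03,-0.11,7.5],
    [-0.03,-0.11,7.5],
    [-0.03,-0.11,7.5],
    [-0.03,-0.11,7.5],
    [-0.03,-0.11,7.5],
    [-0.03,-0.11,7.5],
    [-0.03,-0.11,7.5]
  ]
}}

```text
time: 12.42
position: [0.4786, -0.2709, 0.2004]
tool_rot: [0.338, 0.941, -0.0, 0.0]
contact_force: [-0.2, -0.3, 0.8]
opening: 0.0682
grip_force: 0.0
```

```bash
cat > vise.py <<'E'
from h import *
import sys
tag=sys.argv[1]; z0=float(sys.argv[2]) # ball centre height
go([.48,-.274,z0+.021],140.5)
C=cam("wrist"); im,d=get_image("wrist"); cv2.imwrite(f"pics/{tag}.png",im)
r=outline_of("wrist","vise_jaws"); print([(round(q["p"],2),np.round(q["position"]),q["region"].sum()) for q in r]); m=r[0]["region"]
P=cloud("wrist",d,m,C); z=P[:,2]; h,e=np.histogram(z,np.arange(0,.2,.004)); print({round(float(a),3):int(b) for a,b in zip(e,h) if b>20})
hsv=cv2.cvtColor(im,cv2.COLOR_BGR2HSV).astype(int); g=m&(abs(hsv[...,0]-60)<22)&(hsv[...,1]>90)
B=cloud("wrist",d,g,C); B=B[B[:,2]>z0+.045]; print("board",rect(B),np.median(B[:,2]),len(B))
J=P[(z>z0+.040)&(z<z0+.060)]; print("jaws+board",rect(J),len(J),np.median(J[:,2]))
S=P[(z>z0+.0)&(z<z0+.018)]
from scipy.optimize import least_squares
if len(S)>30:
    f=least_squares(lambda c:np.linalg.norm(S*1000-c,axis=1)-32,[480,-274,z0*1000],loss="soft_l1"); print("ball",f.x,np.percentile(f.fun,[10,50,90]),len(S))
E
python3 vise.py w5 .045
```

```text
t 12.42 pos [ 0.4786 -0.2709  0.2004] yaw 140.53 F [-0.2 -0.3  0.8] open 0.0682 grip 0.0 
 shift [-0.073 -0.037  3.359] twist [0.003 0.009 0.006] rows 4.0
[(0.71, array([318., 219.]), np.int64(6058))]
{0.04: 31, 0.044: 137, 0.048: 205, 0.052: 320, 0.056: 389, 0.06: 298, 0.064: 173, 0.068: 53, 0.072: 61, 0.076: 231, 0.08: 117, 0.084: 104, 0.088: 1717, 0.092: 2127, 0.096: 65}
board (array([ 480.4, -274.6]), array([30.7, 39.7]), 52.85) 0.09405697149099064 1597
jaws+board (array([ 480.7, -274.1]), array([40. , 47.8]), 50.65) 3988 0.09280308758895281
ball [ 481.03593765 -274.2533974    42.88579173] [-0.40123196 -0.00107564  0.38058202] 1274
```

View pics/w5.png

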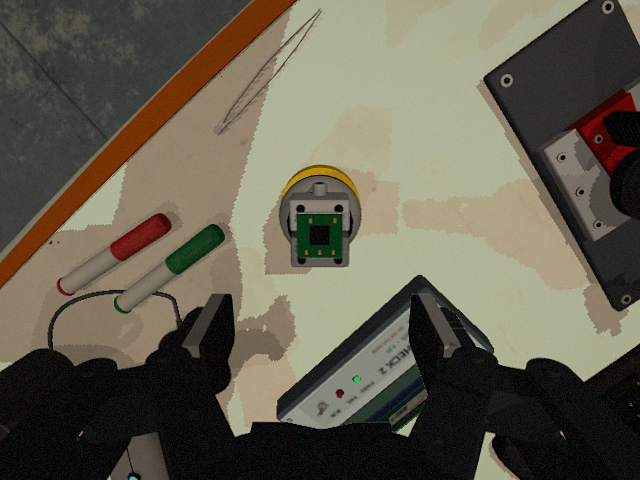

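The vise stands upright, with its block at about (320,238) and sides level in the picture. The screw end, near (320,188), faces the camera. Now I grip the flat sides above the ball's bulge.

Emit:
{"fn": "move_arm", "kwargs": {
  "claw": [80,80,80,80,80,80,0,0,0,0,0,0],
  "force": 70,
  "translation": [
    [-0.09,-0.03,1],
    [-0.09,-0.03,2],
    [-0.09,-0.03,2.7],
    [-0.09,-0.03,3.2],
    [-0.09,-0.03,3.35],
    [-0.09,-0.03,3.35],
    [-0.09,-0.03,3.35],
    [-0.09,-0.03,3.35],
    [-0.09,-0.03,3.35],
    [-0.09,-0.03,3.35],
    [-0.09,-0.03,3.35],
    [-0.09,-0.03,3.35]
  ],
  "twist": [
    [0,0,0],
    [0,0,0],
    [0,0,0],
    [0,0,0],
    [0,0,0],
    [0,0,0],
    [0,0,0],
    [0,0,0],
    [0,0,0],
    [0,0,0],
    [0,0,0],
    [0,0,0]
  ]
}}

```text
time: 13.52
position: [0.4813, -0.2758, 0.0682]
tool_rot: [0.339, 0.941, -0.0, 0.002]
contact_force: [0.4, 1.3, 6.6]
opening: 0.0388
grip_force: 69.7
```

Emit:
{"fn": "move_arm", "kwargs": {
  "claw": [0,0,0,0,0,0,0],
  "translation": [
    [0,0,-0.2],
    [0,0,-0.6],
    [0,0,-1.2],
    [0,0,-2],
    [0,0,-2.7],
    [0,0,-2.7],
    [0,0,-2.7]
  ],
  "twist": [
    [0,0,0],
    [0,0,0],
    [0,0,0],
    [0,0,0],
    [0,0,0],
    [0,0,0],
    [0,0,0]
  ]
}}

```text
time: 14.1
position: [0.4809, -0.2756, 0.1765]
tool_rot: [0.338, 0.941, -0.001, 0.002]
contact_force: [0.3, 0.2, -7.5]
opening: 0.0386
grip_force: 72.3
```

```bash
python3 - <<'E'
from h import *
s=monitor.read_state(); T=R.from_quat(s["tool_rot"])
C=cam("wrist"); im,d=get_image("wrist"); cv2.imwrite("pics/w6.png",im)
r=outline_of("wrist","vise_jaws"); print([(round(q["p"],2),np.round(q["position"]),q["region"].sum()) for q in r])
r2=outline_of("wrist","tape"); print([(round(q["p"],2),np.round(q["position"]),q["region"].sum()) for q in r2])
if r:
    P=T.inv().apply(cloud("wrist",d,r[0]["region"],C)-s["position"])*1000; print("in tool mm",np.percentile(P,[2,50,98],axis=0).round(1).tolist())
    hsv=cv2.cvtColor(im,cv2.COLOR_BGR2HSV).astype(int); g=r[0]["region"]&(abs(hsv[...,0]-60)<22)&(hsv[...,1]>90)
    B=T.inv().apply(cloud("wrist",d,g,C)-s["position"])*1000
    if len(B)>20: print("board",np.percentile(B,[2,50,98],axis=0).round(1).tolist(),"plane",np.linalg.lstsq(np.c_[B[:,:2],np.ones(len(B))],B[:,2],rcond=None)[0])
    from scipy.optimize import least_squares
    S=P[(P[:,2]>0)&(P[:,2]<45)]; print(len(S))
    f=least_squares(lambda c:np.linalg.norm(S-c,axis=1)-32,[0,0,24],loss="soft_l1"); print("ball in tool",f.x,np.percentile(f.fun,[10,50,90]))
go([.630,-.0505,.19],178)
E
```

```text
[(0.63, array([320., 302.]), np.int64(20088)), (0.57, array([104., 258.]), np.int64(3034))]
[(0.56, array([323., 189.]), np.int64(2941))]
in tool mm [[-20.2, -23.6, -27.4], [15.1, 0.0, -22.7], [32.2, 24.2, 22.9]]
board [[-14.1, -14.9, -27.3], [2.3, -0.3, -25.7], [15.9, 14.1, -23.3]] plane [ 2.94574839e-02 -1.23658273e-02 -2.56469504e+01]
3980
ball in tool [ 1.00341099  0.3520249  25.33347587] [-0.4480739  -0.03300658  0.44262586]
t 14.25 pos [ 0.4795 -0.2747  0.1735] yaw 140.42 F [-0.7  0.3 -6.5] open 0.0387 grip 72.3 
 shift [ 0.672  6.718 -0.411] twist [ 3.000e-03 -1.000e-02 -7.515e+00] rows 7.0
```

View pics/w6.png

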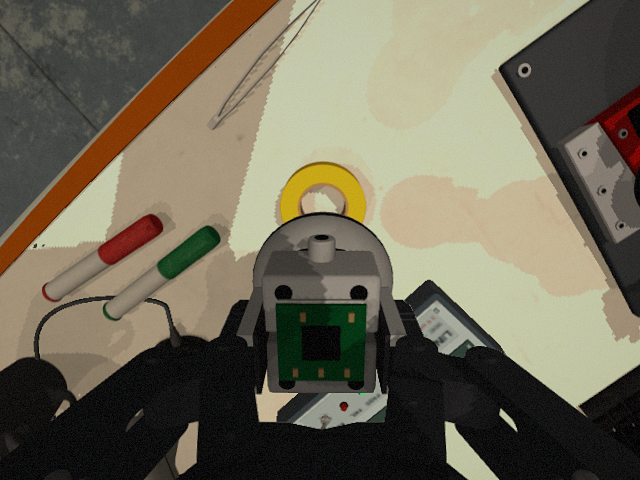

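Clean lift: the vise is held and the yellow roll stayed on the bench at (323,190). I'm moving it over the ring and will check tilt there with the arm at rest.

Emit:
{"fn": "move_arm", "kwargs": {
  "claw": [0,0,0,0,0,0,0,0,0,0,0,0],
  "translation": [
    [0,0,-0.41],
    [0.05,0.5,-0.41],
    [0.12,1.2,-0.41],
    [0.2,2,-0.41],
    [0.3,2.8,-0.41],
    [0.35,3.6,-0.41],
    [0.42,4.4,-0.41],
    [0.5,5.2,-0.41],
    [0.56,5.8,-0.41],
    [0.6,6.3,-0.41],
    [0.65,6.6,-0.41],
    [0.65,6.73,-0.41]
  ],
  "twist": [
    [0,0,0],
    [0,0,-0.6],
    [0,0,-1.4],
    [0,0,-2.2],
    [0,0,-3],
    [0,0,-4],
    [0,0,-5],
    [0,0,-6],
    [0,0,-6.8],
    [0,0,-7.5],
    [0,0,-7.5],
    [0,0,-7.5]
  ]
}}

```text
time: 15.25
position: [0.6317, -0.0496, 0.1894]
tool_rot: [0.018, 1.0, 0.0, -0.001]
contact_force: [-0.1, -0.2, -6.8]
opening: 0.0383
grip_force: 73.1
```

Emit:
{"fn": "move_arm", "kwargs": {
  "claw": [0,0,0],
  "translation": [
    [0,0,0.2],
    [0,0,0.4],
    [0,0,0.4]
  ],
  "twist": [
    [0,0,0],
    [0,0,0],
    [0,0,0]
  ]
}}

```text
time: 15.5
position: [0.63, -0.0521, 0.1724]
tool_rot: [0.019, 1.0, -0.0, -0.001]
contact_force: [-0.2, 0.3, -8.0]
opening: 0.0386
grip_force: 72.9
```

```bash
cat > held.py <<'E'
from h import *
import sys
from scipy.optimize import least_squares
get_image("wrist")
s=monitor.read_state(); T=R.from_quat(s["tool_rot"]); C=cam("wrist"); im,d=get_image("wrist"); cv2.imwrite(f"pics/{sys.argv[1]}.png",im)
tool=lambda m:T.inv().apply(cloud("wrist",d,m,C)-s["position"])*1000
pl=lambda B:np.linalg.lstsq(np.c_[B[:,:2],np.ones(len(B))],B[:,2],rcond=None)[0].round(4)
r=outline_of("wrist","vise_jaws"); print([(round(q["p"],2),np.round(q["position"]),q["region"].sum()) for q in r])
hsv=cv2.cvtColor(im,cv2.COLOR_BGR2HSV).astype(int); m=r[0]["region"]; P=tool(m)
B=tool(m&(abs(hsv[...,0]-60)<22)&(hsv[...,1]>90)); print("board",np.median(B,0).round(1),"plane",pl(B),len(B))
J=P[(P[:,2]<-12)]; print("top rect in tool",rect(J/1000))
v,u=np.mgrid[:480,:640]; W=cloud("wrist",d,(v<120),C); k=abs(W[:,2])<.012; print("bench plane (world)",np.linalg.lstsq(np.c_[W[k][:,:2],np.ones(k.sum())],W[k][:,2],rcond=None)[0].round(4),np.median(W[k][:,2]))
S=P[(P[:,2]>0)&(P[:,2]<45)]; f=least_squares(lambda c:np.linalg.norm(S-c,axis=1)-32,[0,0,24],loss="soft_l1"); print("ball in tool",f.x.round(2),np.percentile(f.fun,[10,90]),len(S))
b=s["position"]+T.apply(f.x/1000); print("ball world",b.round(4)); print("tilt z",T.as_matrix()[:,2].round(4))
go([.630,-.0505,.0915],178)
E
python3 held.py w7
```

```text
[(0.74, array([324., 103.]), np.int64(29905)), (0.72, array([320., 301.]), np.int64(20214))]
board [-101.2   10.6   66. ] plane [  0.6002   0.2698 123.2972] 64
top rect in tool (array([10.9,  2.2]), array([1. , 1.5]), 80.53)
bench plane (world) [ 0.0212 -0.0017 -0.0095] -0.0009149583825968997
ball in tool [ 1.18  0.87 24.  ] [-3.56260053e-09 -3.56259768e-09] 2
ball world [ 0.6291 -0.0512  0.1493]
tilt z [-2.e-03 -3.e-04 -1.e+00]
t 15.65 pos [ 0.6313 -0.0521  0.1746] yaw 177.84 F [-0.7 -0.4 -6.3] open 0.0385 grip 72.9 
 shift [0.034 0.039 2.079] twist [-0.007  0.003 -0.031] rows 2.0
```

```bash
sed -i 's/^r=outline_of("wrist","vise_jaws");/r=sorted(outline_of("wrist","vise_jaws"),key=lambda q:-q["region"][250:420,270:370].sum());/' held.py; python3 held.py w8
```

```text
[(0.75, array([322., 301.]), np.int64(20325)), (0.28, array([627., 127.]), np.int64(692))]
board [  2.4   0.3 -25.7] plane [ 2.40000e-02 -9.70000e-03 -2.56151e+01] 5473
top rect in tool (array([4.9, 0.4]), array([40.3, 56.3]), 89.74)
bench plane (world) [ 0.0149 -0.0014 -0.0062] -0.0009127681227429933
ball in tool [ 1.04  1.   25.35] [-0.45174829  0.43484969] 4077
ball world [ 0.6306 -0.0509  0.1496]
tilt z [ 9.e-04 -7.e-04 -1.e+00]
t 15.8 pos [ 0.6318 -0.0516  0.1752] yaw 177.89 F [-0.8  0.1 -5.5] open 0.0386 grip 72.9 
 shift [0.05  0.028 2.093] twist [-0.008  0.018 -0.023] rows 3.0
```

Emit:
{"fn": "move_arm", "kwargs": {
  "claw": [0,0,0,0,0,0],
  "translation": [
    [0.01,0.01,0.5],
    [0.01,0.01,1],
    [0.01,0.01,1.5],
    [0.01,0.01,1.8],
    [0.01,0.01,1.95],
    [0.01,0.01,1.95]
  ],
  "twist": [
    [0,0,0],
    [0,0,0],
    [0,0,0],
    [0,0,0],
    [0,0,0],
    [0,0,0]
  ]
}}

```text
time: 16.3
position: [0.631, -0.0509, 0.096]
tool_rot: [0.018, 1.0, -0.0, -0.0]
contact_force: [-1.1, -0.2, -6.7]
opening: 0.0388
grip_force: 72.9
```

Emit:
{"fn": "move_arm", "kwargs": {
  "claw": [0,0,0,0,0],
  "translation": [
    [0,0,0.02],
    [0,0,0.05],
    [0,0,0.07],
    [0,0,0.07],
    [0,0,0.07]
  ],
  "twist": [
    [0,0,0],
    [0,0,0],
    [0,0,0],
    [0,0,0],
    [0,0,0]
  ]
}}

```text
time: 16.72
position: [0.6317, -0.0509, 0.0946]
tool_rot: [0.018, 1.0, -0.0, 0.001]
contact_force: [0.4, 0.1, -6.7]
opening: 0.0389
grip_force: 72.9
```

Emit:
{"fn": "move_arm", "kwargs": {
  "claw": [0,0,0,0,0],
  "translation": [
    [0,0,0.02],
    [0,0,0.04],
    [0,0,0.06],
    [0,0,0.06],
    [0,0,0.06]
  ],
  "twist": [
    [0,0,0],
    [0,0,0],
    [0,0,0],
    [0,0,0],
    [0,0,0]
  ]
}}

```text
time: 17.13
position: [0.6314, -0.0508, 0.0916]
tool_rot: [0.018, 1.0, -0.0, 0.0]
contact_force: [-0.0, 0.1, -6.8]
opening: 0.0383
grip_force: 72.9
```

Emit:
{"fn": "move_arm", "kwargs": {
  "claw": [0,0,0,0],
  "translation": [
    [0,0,0.02],
    [0,0,0.035],
    [0,0,0.035],
    [0,0,0.035]
  ],
  "twist": [
    [0,0,0],
    [0,0,0],
    [0,0,0],
    [0,0,0]
  ]
}}

```text
time: 17.47
position: [0.6318, -0.0512, 0.0907]
tool_rot: [0.018, 1.0, -0.001, 0.001]
contact_force: [-1.8, -4.5, 3.5]
opening: 0.0386
grip_force: 74.3
```

Emit:
{"fn": "move_arm", "kwargs": {
  "claw": [0,0,0,0],
  "translation": [
    [0.01,-0.015,0],
    [0.01,-0.02,0],
    [0.01,-0.02,0],
    [0.01,-0.02,0]
  ],
  "twist": [
    [0,0,0],
    [0,0,0],
    [0,0,0],
    [0,0,0]
  ]
}}

```text
time: 17.8
position: [0.6315, -0.0516, 0.0905]
tool_rot: [0.018, 1.0, -0.0, 0.001]
contact_force: [2.6, -0.5, 1.0]
opening: 0.0389
grip_force: 73.9
```

Emit:
{"fn": "move_arm", "kwargs": {
  "claw": [0,75,75,75,75,75,75,75,75,75,75,75],
  "translation": [
    [-0.005,0,0],
    [-0.005,0,0],
    [-0.005,0,0],
    [-0.005,0,0],
    [-0.005,0,0],
    [-0.005,0,0],
    [0,0,-0.3],
    [0,0,-0.8],
    [0,0,-1.5],
    [0,0,-2.2],
    [0,0,-2.6],
    [0,0,-2.6]
  ],
  "twist": [
    [0,0,0],
    [0,0,0],
    [0,0,0],
    [0,0,0],
    [0,0,0],
    [0,0,0],
    [0,0,0],
    [0,0,0],
    [0,0,0],
    [0,0,0],
    [0,0,0],
    [0,0,0]
  ]
}}

```text
time: 18.8
position: [0.6328, -0.0519, 0.1992]
tool_rot: [0.018, 1.0, -0.001, 0.004]
contact_force: [-0.3, 0.4, 0.0]
opening: 0.064
grip_force: 0.0
```

Emit:
{"fn": "move_arm", "kwargs": {
  "claw": [75,75,75,75,75,75,75],
  "translation": [
    [0.3,0,0],
    [1,0,0],
    [1.3,0,0],
    [1.3,0,0],
    [1.3,0,0],
    [1.3,0,0],
    [1.3,0,0]
  ],
  "twist": [
    [0,0,0],
    [0,0,0],
    [0,0,0],
    [0,0,0],
    [0,0,0],
    [0,0,0],
    [0,0,0]
  ]
}}

```text
time: 19.38
position: [0.5798, -0.0498, 0.1943]
tool_rot: [0.018, 1.0, -0.0, 0.001]
contact_force: [0.2, 0.0, -0.0]
opening: 0.064
grip_force: 0.0
```

```bash
python3 - <<'E'
from h import *
from scipy.optimize import least_squares
go([.631,-.0512,.2],178)
C=cam("wrist"); im,d=get_image("wrist"); cv2.imwrite("pics/w9.png",im)
pl=lambda B:np.linalg.lstsq(np.c_[B[:,:2]-B[:,:2].mean(0),np.ones(len(B))],B[:,2],rcond=None)[0].round(4)
hsv=cv2.cvtColor(im,cv2.COLOR_BGR2HSV).astype(int); a=np.ones(d.shape,bool)
W=cloud("wrist",d,a,C); near=np.hypot(W[:,0]-.63,W[:,1]+.0505)<.07
B=cloud("wrist",d,(abs(hsv[...,0]-60)<22)&(hsv[...,1]>90),C); B=B[(B[:,2]>.1)&(np.hypot(B[:,0]-.63,B[:,1]+.0505)<.05)]
print("board",np.median(B,0).round(4),rect(B),pl(B),len(B))
S=W[near&(W[:,2]>.055)&(W[:,2]<.083)]; S=S[np.hypot(S[:,0]-.63,S[:,1]+.0505)<.034]
f=least_squares(lambda c:np.linalg.norm(S*1000-c,axis=1)-32,[630,-50,66],loss="soft_l1"); print("ball",f.x.round(1),np.percentile(f.fun,[10,50,90]),len(S))
bed=W[(W[:,0]<.55)&(W[:,0]>.49)&(W[:,1]>-.09)&(W[:,1]<0)&(W[:,2]<.02)]; print("bed plane",pl(bed))
tab=W[near|True]; tab=tab[(abs(tab[:,0]-.576)<.03)&(abs(tab[:,1]+.049)<.02)&(tab[:,2]>.063)&(tab[:,2]<.076)]; print("tab",rect(tab),len(tab))
E
```

```text
t 19.38 pos [ 0.5798 -0.0498  0.1943] yaw 177.92 F [ 0.2  0.  -0. ] open 0.064 grip 0.0 
 shift [-1.281  0.011 -0.141] twist [-0.007  0.018 -0.015] rows 2.0
board [ 0.6296 -0.0515  0.1161] (array([631.1, -51.9]), array([30.3, 40.7]), 87.55) [-0.0283  0.0253  0.116 ] 1584
ball [630.5 -50.3  64.9] [-0.43365253 -0.00825935  0.44107177] 1769
bed plane [-0.0029  0.0011  0.0107]
tab (array([584.4, -49.4]), array([39. , 42.8]), 89.8) 1172
```

View pics/w9.png

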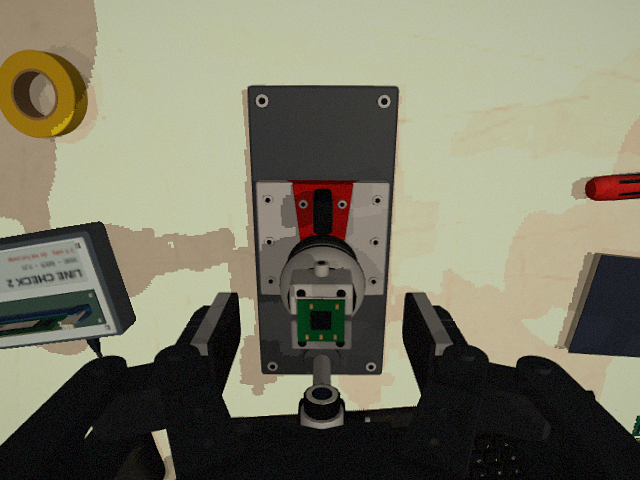

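Released: the ball fit is (630.5, -50.3, 64.9) mm, centred in the ring, and the tail is still flush at the mouth. The board plane hints at about 2° of lean, so I'll measure that again from another viewpoint.

Emit:
{"fn": "move_arm", "kwargs": {
  "claw": [75,75,75,75,75,75],
  "translation": [
    [-0.5,0,-0.8],
    [-1.0,0,-0.8],
    [-1.3,0,-0.8],
    [-1.3,0,-0.8],
    [-1.3,0,-0.8],
    [-1.3,0,-0.8]
  ],
  "twist": [
    [0,0,0],
    [0,0,0],
    [0,0,0],
    [0,0,0],
    [0,0,0],
    [0,0,0]
  ]
}}

```text
time: 19.93
position: [0.6302, -0.0514, 0.2257]
tool_rot: [0.018, 1.0, -0.0, -0.0]
contact_force: [0.0, 0.3, -0.2]
opening: 0.0641
grip_force: 0.0
```

```bash
cat > tilt.py <<'E'
from h import *
from scipy.optimize import least_squares
def run(n):
    C=cam(n); im,d=get_image(n)
    pl=lambda B:np.linalg.lstsq(np.c_[B[:,:2]-B[:,:2].mean(0),np.ones(len(B))],B[:,2],rcond=None)[0].round(4)
    def rob(B):
        for _ in range(4):
            p=pl(B); e=B[:,2]-p[2]-(B[:,:2]-B[:,:2].mean(0))@p[:2]; B=B[abs(e)<max(2.5*np.median(abs(e)),.0005)]
        return p,len(B)
    hsv=cv2.cvtColor(im,cv2.COLOR_BGR2HSV).astype(int)
    v,u=np.mgrid[:480,:640]; W=world(n,np.c_[u.ravel(),v.ravel()],d.ravel(),C); W[d.ravel()==0]=9
    rr=np.hypot(W[:,0]-.63,W[:,1]+.0505)
    gm=((abs(hsv[...,0]-60)<22)&(hsv[...,1]>90)).astype(np.uint8); gm=cv2.morphologyEx(gm,cv2.MORPH_CLOSE,np.ones((9,9)))
    gm&=((rr<.045)&(W[:,2]>.1)).reshape(gm.shape).astype(np.uint8)
    ge=cv2.erode(gm,np.ones((5,5))) if n=="wrist" else gm
    B=W[ge.ravel()>0]; print(n,"board",rob(B),rect(W[gm.ravel()>0]))
    J=(rr<.045)&(W[:,2]>.106)&(gm.ravel()==0); print(" jaw top",rob(W[J]), "all top",rect(W[(rr<.045)&(W[:,2]>.108)]))
    S=W[(rr<.034)&(W[:,2]>.052)&(W[:,2]<.083)]
    if len(S)>50: f=least_squares(lambda c:np.linalg.norm(S*1000-c,axis=1)-32,[630,-50,66],loss="soft_l1"); print(" ball",f.x.round(1),len(S))
    bed=W[(W[:,0]<.55)&(W[:,0]>.49)&(W[:,1]>-.09)&(W[:,1]<0)&(W[:,2]<.02)]; print(" bed",rob(bed))
go([.631,-.0512,.2],178)
run("wrist"); run("wrist")
E
python3 tilt.py
```

```text
t 19.93 pos [ 0.6302 -0.0514  0.2257] yaw 177.93 F [ 0.   0.3 -0.2] open 0.0641 grip 0.0 
 shift [-0.021  0.007  0.643] twist [-0.005 -0.004 -0.014] rows 1.0
wrist board (array([-2.1936,  0.1092,  0.3019]), 18111) (array([628.2, -50.4]), array([89.6, 42. ]), 81.92)
 jaw top (array([-4.8254,  0.3029,  0.2552]), 4350) all top (array([630.5, -50.5]), array([89.9, 47.9]), 87.89)
 ball [630.4 -50.3  65. ] 1170
 bed (array([-0.0013,  0.0002,  0.0108]), 6533)
wrist board (array([-1.9001,  0.1057,  0.3035]), 18049) (array([628.7, -50.6]), array([42.8, 89.9]), 1.55)
 jaw top (array([-4.7373,  0.241 ,  0.2492]), 3619) all top (array([630.6, -50.5]), array([90. , 47.9]), 88.12)
 ball [630.5 -50.3  65.1] 1163
 bed (array([-0.0013,  0.0006,  0.0108]), 6518)
```

```bash
sed -i 's/rr=np.hypot.*/rr=np.hypot(W[:,0]-.63,W[:,1]+.0505); rr[W[:,2]>.125]=9/' tilt.py; sed -i '/run("wrist"); run/d' tilt.py; sed -i 's/^go.*/if __name__=="__main__":\n  run("wrist"); run("wrist"); run("top")/' tilt.py; python3 tilt.py
```

```text
wrist board (array([-0.0125,  0.0198,  0.1164]), 1236) (array([630.7, -51. ]), array([39.2, 39.7]), 89.77)
 jaw top (array([-0.0122,  0.0208,  0.1131]), 1441) all top (array([630.6, -51.2]), array([40.1, 48.1]), 88.31)
 ball [630.5 -50.3  65. ] 1171
 bed (array([0.0001, 0.0002, 0.0108]), 6625)
wrist board (array([-0.0082,  0.0214,  0.1165]), 1134) (array([630.6, -51.7]), array([38.5, 39.4]), 87.0)
 jaw top (array([-0.0113,  0.0226,  0.1131]), 1414) all top (array([630.8, -51.2]), array([40. , 48.2]), 88.14)
 ball [630.5 -50.3  65. ] 1175
 bed (array([-0.0012,  0.0005,  0.0108]), 6525)
top board (array([-0.0948,  0.0756,  0.1197]), 38) (array([622.2, -52.9]), array([ 9. , 27.7]), 5.3)
 jaw top (array([0.1254, 0.0241, 0.1157]), 85) all top (array([615.2, -51.9]), array([22.4, 40. ]), 5.84)
 ball [630.  -51.5  66.8] 94
 bed (array([ 0.0112, -0.0014,  0.0135]), 370)
```

Both wrist readings put the lean at about 1.4°, with the ball centred within 1 mm and the arm clear of everything. I'm handing in.

```bash
python3 -c "
from h import *
print(manip.hand_in())"
```

```text
the job is handed in; nothing more can be done
None
```

The job is handed in, with no verdict shown: the slide is wedged in the way and released, and the ball vise sits within about 1 mm of the ring's centre, leaning about 1.4°, after roughly 20 s of the 72 s.

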